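# Stop the shaker, clear its pots and scour its platform

## Robot

A 7-joint arm with a two-finger parallel gripper is mounted at the origin on the work surface. World frame = base frame: x ahead of the robot, y to its left, z up, the work surface at z = 0. Lengths are in m, angles in rad, forces in N, time in s.
With the tool pointing down it reaches from about 0.4 to 0.875 m from the base axis. Payload 19.3 kg.
Tool frame: the origin (TCP) lies midway between the tips of the shut fingers; the grasp point (between the pads) lies 19 mm behind it; z points along the fingers, y is the line along which they close (so a half turn about z gives the same grasp; the last joint's range is limited). The gripper opens to 85 mm and grips with 20 to 120 N. Pads are 22 mm wide; open, the fingers measure 114 mm over their backs; the gripper's body (76 mm by 85 mm) begins 54 mm behind the grasp point. The pads swing forward as they close: fully open they stand 13 mm farther back than shut.
Start: joints at [-1.278, 0.521, -0.036, 1.599, 0.021, 1.021, -0.113], TCP at [0.222, 0.584, 0.231] pointing down, gripper open.
Joint ranges: [-2.91, 2.91], [-0.3, 2.13], [-1.5, 1.42], [0.17, 2.43], [-1.26, 4.41], [0.16, 1.93], [-2.52, 2.52]. Speed limits (rad/s): [1.89, 1.89, 2.39, 2.39, 3.01, 3.01, 3.01].

## Interface

Orientations are given as a unit quaternion [x, y, z, w].
In Python, from plant import sensors, get_image, camera_info, order gives the robot as it stands. The module is installed in compiled form; this text tells all that it offers.
- The arm moves only by the shell command python3 -m creep 'ROWS' [FORCE]. ROWS is a JSON object of lists of equal length, an entry for each row: "dp": the shift along the tool's x, y, z scaled (see below), a list of three; "roll": the turn about the tool's z scaled (see below); "claw": the closure, from -1 (fully open) to 1 (shut). In form: {"dp": [[tx, ty, tz], ...], "roll": [roll, ...], "claw": [claw, ...]}. A call has 1 to 10 rows; each row is the pose to reach, as a shift and turn from the pose commanded when the call began, along the tool's axes at that moment, turning the shorter way round; what a row does not reach only later rows make up. The controller multiplies each number of a shift by 500 mm and each number of a turn by 180 degrees. A row lasts 1/12 s, in which the tool goes at most 41.7 mm and 7.16 degrees, less where a joint would pass 70% of its speed; a pose out of reach is approached as far as the arm can. A call with a number of a shift or a turn outside -1 to 1 is refused whole. A call with a gripper value outside its range is refused whole. The fingers move at their own pace and stop on an object; FORCE is the grip in N (left out, the last holds). Time passes only in rows, so rows that repeat a pose let the fingers close. It gives the time, the measured TCP pose, the force, the opening and the grip force at its end, in the units of the state.
- sensors.get_state(): the state, without advancing time (a new reading comes with each control period).
- get_image(name): name is "scene" or "top"; returns the picture (480x640x3 uint8, red, green, blue); there is no depth.
- camera_info(name): a dict with "vfov" (degrees; the focal length in pixels is half the picture's height over the tangent of half this angle, whatever the lens; pixels are square), "cx", "cy" (the principal point, pixels), "position" and "rotation" of the camera in the world. Camera axes: x right, y down, z forward; pixel columns grow to the right and rows downward; lengths in m; the calibration is good to about 2 mm. A picture is of the moment at which its call begins. camera_info takes no time and is no camera call.
- order.job_done(): hands the job in; it is judged then, once.
The state is a dict: "clock": time; "joints": joint angles; "joint_vel": joint speeds; "tau": joint torques, N m; "eef_pos": TCP position; "tcp_rot": TCP orientation; "contact_force": force on the tool from outside, world axes, zero at the start; "wrist_torque": the same for the moment, N m; "gripper_width": finger opening in m; "finger_force": force on a finger pad.
Only numpy, scipy, OpenCV 4.12 (cv2) and the standard library are available. Lean on these libraries where they do the work, as an engineer would, in place of code of your own. Each camera call takes 0.05 s, during which the arm holds its last target. There are 200 camera calls.

## Task

First turn the shaker's speed dial to the green mark, then stand every sample pot from the shaker's platform upright in the blue tray. Lift the orange cleaning block up and off its forked hook and, with its long side across the platform, scour the sprung platform from the yellow end to the blue end and back to yellow in one stroke without lifting it on the way, pressing steadily so that the platform stays about 4 mm down and never reaches its stop at 10 mm. Finally stand the block in the white dish, leaving the dial at the green mark, the pots in the tray and everything else on the bench alone.

Things in the scene. Friction and masses are not known exactly. Their poses are not given: they have to be found in the camera images.
- shaker: white orbital shaker, fixed. Origin on the table under the middle of its platform; its x points from the platform to the console (away from the robot at yaw 0), y along the platform from its yellow end to its blue end. Housing 190 (x) x 260 (y) mm, 66 mm high; on its +x side a console, x 90 to 215 mm, 170 mm wide (y), top 75 mm high, carrying the dial
- dial (a joint): angle of the black speed dial, rad, 0 to 5, increasing clockwise seen from above. At 0 the white line on the grip points to the shaker's -x, at 1.57 to its +y. Black ticks every 0.4 rad; the broad green mark is at 1.2
- dial_grip (a point): grip point of the dial: on its upright axis (shaker x 155 mm, y 0), 112 mm above the table. The grip is an upright bar 46 mm long, 14 mm thick, 32 mm high, top 7 mm above this point, on a disc of radius 24 mm; at dial 0 the bar lies along the shaker's x
- platform (a joint): how far the sprung platform is pressed down, m: 0 at rest, 0.010 at its stop. It takes about 3 N to start and 1 N more per mm
- platform_mid (a point): middle of the top face of the platform, a flat aluminium plate 170 (shaker x) x 250 mm (y), 12 mm thick, top 90 mm above the table at rest; moves down with it; axes as the shaker's
- platform_yellow (a point): middle of the yellow strip across the platform's -y end, on the top face, 112 mm from the middle; the strip is 22 mm wide
- platform_blue (a point): middle of the blue strip across the +y end, 112 mm from the middle, 22 mm wide
- stand: fixed stand with a forked hook. Origin on the table under where the block hangs; post at x = 88 mm, 116 mm high. Two level prongs 8 mm wide, at y = +-14.5 mm, run from the post to x = -30 mm, top 116 mm high; their red ends (x -30 to -22 mm) turn up 10 mm more. The block comes off by lifting it 12 to 30 mm, then drawing it out to -x
- block: orange cleaning block. Origin in the middle of its flat black foot's underside. Foot 130 (x) x 46 (y) mm, 19 mm high; above it a steel neck 14 mm across to z = 58 mm; then a grip cap 34 (x) x 36 (y) mm, z = 58 to 102 mm. 0.2 kg. It starts hung: cap resting on the prongs, neck between them, foot free beneath, 58 mm above the table, its x along the stand's x
- block_foot (a point): middle of the underside of the block's foot (the block's origin)
- block_cap (a point): middle of the top of the block's cap, 102 mm above the foot's underside
- tray: fixed blue tray for the pots, 220 (x) x 140 (y) mm, walls 4 mm thick and 30 mm high, floor 4 mm thick. Origin at the middle of its underside
- dish: fixed white dish for the block, 180 (x) x 100 (y) mm, walls 4 mm thick and 14 mm high, floor 4 mm thick. Origin at the middle of its underside
- pot1: closed white sample pot with red lid, 46 mm across, 38 mm tall, 65 g, upright; origin at the middle of its underside. It stands on the shaker's platform, or is absent
- pot2: closed white sample pot with red lid, 46 mm across, 38 mm tall, 65 g, upright; origin at the middle of its underside. It stands on the shaker's platform, or is absent
- pot3: closed white sample pot with red lid, 46 mm across, 38 mm tall, 65 g, upright; origin at the middle of its underside. It stands on the shaker's platform, or is absent
- pot4: closed white sample pot with red lid, 46 mm across, 38 mm tall, 65 g, upright; origin at the middle of its underside. It stands on the shaker's platform, or is absent
- amber_bottle: bystander: amber glass bottle, 70 mm across, 150 mm tall; origin at the middle of its underside; not to be moved
- beaker: bystander: white beaker, 68 mm across, 85 mm tall; origin at the middle of its underside; not to be moved
- spatula: bystander: lying spatula with green handle, 190 mm long; origin at the middle of its underside; not to be moved
- timer: bystander: flat grey timer, 60 x 75 x 24 mm; origin at the middle of its underside; not to be moved
- tip_box: bystander: green box, 90 x 120 x 55 mm; origin at the middle of its underside; not to be moved
- solvent_bottle: bystander: green glass bottle, 60 mm across, 110 mm tall; origin at the middle of its underside; not to be moved
Things that resemble listed ones, but are neither listed nor needed, are in the scene too. What is shaped like the block but pink or red is not meant.

How it is judged:
On the way, in this order (a step that is already met when the one before it is completed fails the run):
1. the dial stands at the green mark (value of joint dial between 1.06 and 1.34 rad and velocity of joint dial between -0.05 and 0.05 rad/s), for 0.2 s.
2. every pot stands upright in the tray (x of pot1 in the frame of tray between -0.105 and 0.105 m and y of pot1 in the frame of tray between -0.065 and 0.065 m and z of pot1 in the frame of tray between -0.002 and 0.012 m and angle between each of pot1, pot2, pot3, pot4's own z axis and vertical below 0.2 rad and linear speed of each of pot1, pot2, pot3, pot4 below 0.03 m/s and x of pot2 in the frame of tray between -0.105 and 0.105 m and y of pot2 in the frame of tray between -0.065 and 0.065 m and z of pot2 in the frame of tray between -0.002 and 0.012 m and x of pot3 in the frame of tray between -0.105 and 0.105 m and y of pot3 in the frame of tray between -0.065 and 0.065 m and z of pot3 in the frame of tray between -0.002 and 0.012 m and x of pot4 in the frame of tray between -0.105 and 0.105 m and y of pot4 in the frame of tray between -0.065 and 0.065 m and z of pot4 in the frame of tray between -0.002 and 0.012 m), for 0.2 s.
3. the block is pressed on the platform at the yellow end (its foot reaching the strip), sinking it 1.5 to 7 mm (y of block_foot in the frame of platform_mid between -0.13 and -0.078 m and x of block_foot in the frame of platform_mid between -0.03 and 0.03 m and value of joint platform between 0.0015 and 0.007 m and contact force between block and shaker above 1 N and angle between block's own z axis and vertical below 0.2 rad and angle between the x axis of block and the x axis of shaker, either way round below 0.35 rad), for 0.1 s.
4. still pressed, a third of the way to the blue end (y of block_foot in the frame of platform_mid between -0.055 and -0.015 m and x of block_foot in the frame of platform_mid between -0.03 and 0.03 m and value of joint platform between 0.0015 and 0.007 m and contact force between block and shaker above 1 N and angle between block's own z axis and vertical below 0.2 rad and angle between the x axis of block and the x axis of shaker, either way round below 0.35 rad), for 0.1 s.
5. still pressed, two thirds of the way (y of block_foot in the frame of platform_mid between 0.015 and 0.055 m and x of block_foot in the frame of platform_mid between -0.03 and 0.03 m and value of joint platform between 0.0015 and 0.007 m and contact force between block and shaker above 1 N and angle between block's own z axis and vertical below 0.2 rad and angle between the x axis of block and the x axis of shaker, either way round below 0.35 rad), for 0.1 s.
6. pressed at the blue end (y of block_foot in the frame of platform_mid between 0.078 and 0.13 m and x of block_foot in the frame of platform_mid between -0.03 and 0.03 m and value of joint platform between 0.0015 and 0.007 m and contact force between block and shaker above 1 N and angle between block's own z axis and vertical below 0.2 rad and angle between the x axis of block and the x axis of shaker, either way round below 0.35 rad), for 0.1 s.
7. still pressed, on the way back (all of step 5), for 0.1 s.
8. still pressed, further back (all of step 4), for 0.1 s.
9. pressed at the yellow end again (all of step 3), for 0.1 s.
At the end, for the whole second after the job is handed in: the dial is within 0.14 rad of the green mark, every pot stands upright (within 0.2 rad) on the tray's floor inside its walls, the block stands upright on the floor of the dish (within 0.15 rad), and all are released and at rest (all of step 2 and value of joint dial between 1.06 and 1.34 rad and x of block in the frame of dish between -0.03 and 0.03 m and y of block in the frame of dish between -0.03 and 0.03 m and z of block in the frame of dish between -0.002 and 0.01 m and angle between block's own z axis and vertical below 0.15 rad and linear speed of block below 0.03 m/s); the robot touches nothing.
It fails at once if the block is lifted off the platform in mid-stroke (its foot 3 to 12 mm above the middle of the platform) (y of block_foot in the frame of platform_mid between -0.05 and 0.05 m and x of block_foot in the frame of platform_mid between -0.03 and 0.03 m and z of block_foot in the frame of platform_mid between 0.003 and 0.012 m).
It fails at once if the platform is pushed down more than 9 mm, to its stop (value of joint platform above 0.009 m).
It fails at once if a bystander is moved more than 30 mm (distance of any of amber_bottle, beaker, spatula, timer, tip_box, solvent_bottle from where it was at the start of the episode above 0.03 m).
Of pot1, pot2, pot3, pot4 only 2 to 4 are there at a start; the rules pass over those that are not, and their reading is None.
At some moment in a run one of pot1, pot2, pot3, pot4 may be knocked a few centimetres aside while the robot is not near it.
It also fails if it takes over 210 s, if anything falls off the work surface, if the arm or the gripper's body presses on something with over 40 N, if the wrist force passes 120 N, or if a joint passes its speed limit or range.

## Working session

There is one attempt and no reset: what is moved stays moved. The work goes in short steps, Python scripts to look and compute and a shell command to move; the robot and the scene stay as the last step left them, time stands still between calls to the robot, and variables do not carry over. Pictures are saved under pics/ and viewed, at most 14 in all, crops included, and the job is handed in when it is done.

```bash
mkdir -p pics; ls; python3 - <<'E'
from plant import sensors,get_image,camera_info
import cv2
for n in("scene","top"):
    cv2.imwrite(f"pics/{n}0.png",get_image(n)[:,:,::-1]); print(n,camera_info(n))
s=sensors.get_state(); print(s)
E
```

```text
pics
scene {'vfov': 43.228337093866536, 'cx': 313.27659958262166, 'cy': 238.4706533283521, 'position': array([ 1.36745386, -0.9132113 ,  1.17248204]), 'rotation': array([ 0.8482114 ,  0.30951867, -0.15084118, -0.40247055])}
top {'vfov': 45.571074312067324, 'cx': 322.79965624957697, 'cy': 251.2319203719916, 'position': array([0.31547508, 0.07091896, 1.66597421]), 'rotation': array([ 0.7068563 , -0.70444653,  0.04319438, -0.04736553])}
{'clock': 0.1, 'joints': array([-1.27822422,  0.5219308 , -0.03632905,  1.59992023,  0.0212113 ,
        1.02111402, -0.11280794]), 'joint_vel': array([ 2.39914517e-04, -1.73594941e-03,  1.81701677e-05, -1.01176644e-03,
        1.52008020e-03,  1.21442217e-03,  1.34693019e-04]), 'tau': array([ 2.53686245e-03, -9.28493357e+01,  1.98342942e+00, -3.70525968e+01,
        1.80049095e-02,  5.56178871e-03, -8.88974500e-05]), 'eef_pos': array([0.22172218, 0.5840396 , 0.23080901]), 'tcp_rot': array([ 1.80399018e-01,  9.83593387e-01, -4.90931923e-04, -5.05963218e-05]), 'contact_force': array([-0.32853775,  0.00434282,  1.10144666]), 'wrist_torque': array([0.00792632, 0.02803765, 0.01713616]), 'finger_force': 0.0, 'gripper_width': 0.08514703842686783}
```

View pics/scene0.png

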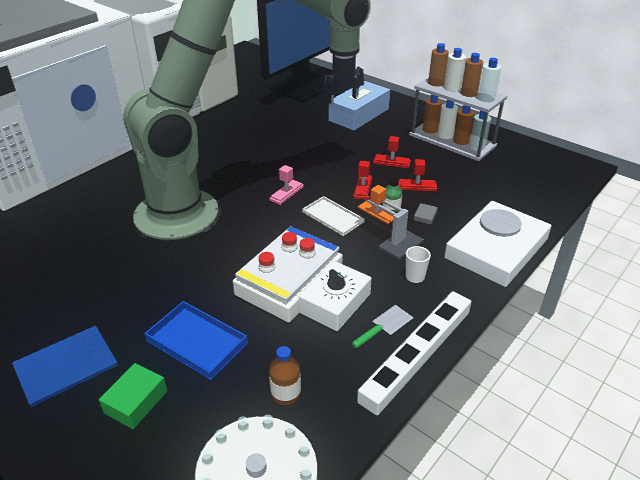

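View pics/top0.png

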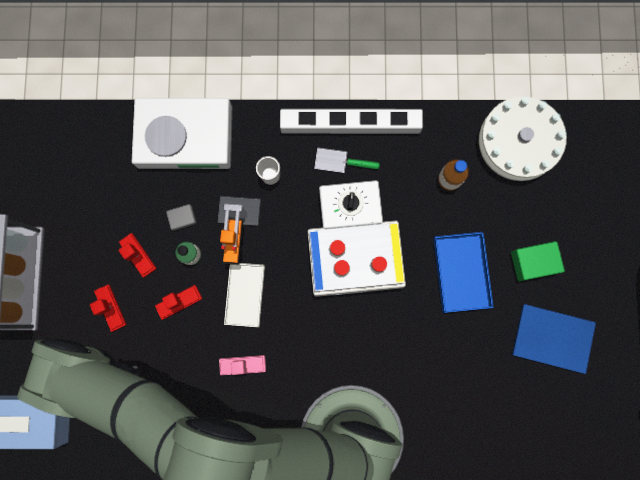

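Top view: shaker (355,258), dial (351,202), 3 pots (337,248), (341,268), (379,264); blue tray with walls (465,272), while the flat mat (554,338) is a look-alike. Orange block hangs on the stand (232,240); look-alikes are red (137,255), (108,306), (178,302) and pink (242,365). White dish is at (244,295). I choose the orange block on the forked hook and the walled tray.

```bash
cat > h.py <<'E'
import numpy as np,cv2
from scipy.spatial.transform import Rotation as R
from plant import sensors,get_image,camera_info
def ray(n,uv,z):
    c=camera_info(n);f=240/np.tan(np.radians(c['vfov']/2))
    uv=np.atleast_2d(uv).astype(float)
    d=np.c_[(uv[:,0]-c['cx'])/f,(uv[:,1]-c['cy'])/f,np.ones(len(uv))]
    d=R.from_quat(c['rotation']).apply(d);p=np.array(c['position'])
    return p+d*((z-p[2])/d[:,2])[:,None]
def proj(n,P):
    c=camera_info(n);f=240/np.tan(np.radians(c['vfov']/2))
    q=R.from_quat(c['rotation']).inv().apply(np.atleast_2d(P)-np.array(c['position']))
    return q[:,:2]/q[:,2:]*f+[c['cx'],c['cy']]
def blobs(img,lo,hi,roi=None,amin=20):
    h=cv2.cvtColor(img,cv2.COLOR_RGB2HSV);m=cv2.inRange(h,np.array(lo),np.array(hi))
    if roi:
        k=np.zeros_like(m);k[roi[1]:roi[3],roi[0]:roi[2]]=1;m=m*k
    cs,_=cv2.findContours(m,cv2.RETR_EXTERNAL,cv2.CHAIN_APPROX_NONE)
    return sorted([c for c in cs if cv2.contourArea(c)>amin],key=cv2.contourArea,reverse=True)
def rect(n,c,z):
    p=ray(n,c[:,0,:],z)[:,:2]*1000
    (x,y),(w,h),a=cv2.minAreaRect(p.astype(np.float32));return np.round([x,y,w,h,a],1)
E
python3 - <<'E'
from h import *
im=get_image("top");sc=get_image("scene")
def show(l,cs,z,n="top"):
    for c in cs: print(l,n,rect(n,c,z),"px",c[:,0].mean(0).round())
show("yellow",blobs(im,(22,120,120),(35,255,255),(300,200,420,310)),.09)
show("blue strip",blobs(im,(100,150,80),(125,255,255),(300,200,340,310)),.09)
show("lids",blobs(im,(0,150,100),(6,255,255),(310,230,400,290)),.128)
show("tray",blobs(im,(100,150,60),(125,255,255),(420,220,505,320)),.03)
show("dish",blobs(im,(0,0,150),(180,60,255),(215,260,270,335)),.014)
show("orange",blobs(im,(7,150,100),(20,255,255),(200,190,260,280)),.16)
show("console",blobs(im,(0,0,150),(180,60,255),(310,170,390,222)),.075)
show("yellow",blobs(sc,(22,120,120),(35,255,255),(220,220,350,310)),.09,"scene")
show("lids",blobs(sc,(0,150,100),(6,255,255),(240,220,340,280)),.128,"scene")
show("orange",blobs(sc,(7,150,100),(20,255,255),(350,170,420,230)),.16,"scene")
a=cv2.resize(im[165:345,200:420],None,fx=3.6,fy=3.3,interpolation=cv2.INTER_CUBIC)[:, :, ::-1]
b=cv2.resize(im[172:232,311:391],(400,300),interpolation=cv2.INTER_CUBIC)[:,:,::-1]
b2=cv2.resize(im[192:278,205:265],(400,573),interpolation=cv2.INTER_CUBIC)[:,:,::-1]
o=np.zeros((580,800,3),np.uint8);o[:300,:400]=b;o[:573,400:]=b2
o[300:580,:400]=cv2.resize(sc[180:264,350:430+40],(400,280),interpolation=cv2.INTER_CUBIC)[:,:,::-1]
cv2.imwrite("pics/crop1.png",o)
E
```

```text
yellow top [ 516.3 -124.   161.3   20.8    5.7] px [396. 252.]
blue strip top [494.4  98.9 158.7  18.8   5.9] px [316. 260.]
lids top [480.  -71.1  36.2  38.6  45. ] px [379. 264.]
lids top [470.2  30.3  36.4  38.4  45.2] px [341. 267.]
lids top [524.7  41.2  36.6  38.7  45.3] px [337. 247.]
tray top [ 469.  -321.4  222.3  147.5    5.9] px [463. 272.]
dish top [402.1 308.6 101.1 179.9  85.8] px [244. 295.]
orange top [538.5 329.1  53.  115.5  85.6] px [233. 240.]
console top [658.1   3.5 118.1 168.3   5.5] px [351. 202.]
yellow scene [ 516.6 -125.4  160.8   20.7    5.4] px [263. 283.]
lids scene [489.1 -79.9  36.8  53.   44.3] px [266. 258.]
lids scene [531.8  33.4  35.4  51.   40.3] px [306. 244.]
lids scene [477.2  21.4  35.7  52.6  41.6] px [289. 238.]
orange scene [614.8 235.5  38.8 113.6  86.4] px [376. 212.]
orange scene [567.7 310.8  42.7  92.6  32.5] px [378. 194.]
```

View pics/crop1.png

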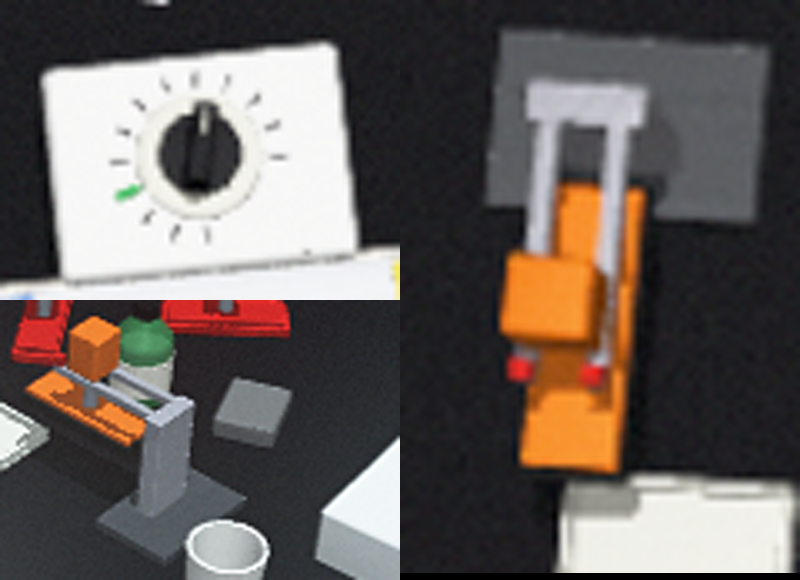

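Crop: the white line on the dial points to image up-right (crop 205,112), so dial ≈ 3.3; green mark at crop (128,193). The orange block's cap sits at crop (550,297) on the prongs, red ends at (519,368) and (593,372), post at (586,103).

```bash
python3 - <<'E'
from h import *
im=get_image("top");sc=get_image("scene")
yel=np.array([516.4,-124.5]);blu=np.array([494.4,98.9]);d=blu-yel;psi=np.arctan2(-d[0],d[1]);print("shaker",(yel+blu)/2,np.degrees(psi))
sx=np.array([np.cos(psi),np.sin(psi)]);g=(yel+blu)/2+155*sx;print("dial",g,"px of its top",proj("top",[g[0]/1e3,g[1]/1e3,.119]))
# white line on grip
u0,v0=proj("top",[g[0]/1e3,g[1]/1e3,.119])[0]
gr=cv2.cvtColor(im,cv2.COLOR_RGB2GRAY)
print(gr[int(v0)-13:int(v0)+14,int(u0)-10:int(u0)+11])
# stand
red=ray("top",[(222.9,247.4),(234,247.6)],.126)*1e3;post=ray("top",[(232.9,207.5)],.116)*1e3
print("red",red.round(1),"post",post.round(1))
# cap: bright top face
h=cv2.cvtColor(im,cv2.COLOR_RGB2HSV);print(h[226:252:2,218:242:2,2])
hs=cv2.cvtColor(sc,cv2.COLOR_RGB2HSV);print("scene cap V");print(hs[180:216:3,366:392:2,2])
E
```

```text
shaker [505.4 -12.8] 5.624243180560113
dial [659.6538333    2.39061921] px of its top [[351.2598847  199.29989559]]
[[248 247 245 246 247 247 247 247 224 215 242 248 248 247 247 240 244 247
  248 248 248]
 [248 247 227 241 247 248 247 248 179 196 243 247 247 248 247 179 232 248
  248 247 248]
 [248 248 200 225 245 248 247 248 178 193 242 247 247 248 244 187 234 247
  247 248 248]
 [247 248 214 158 235 247 247 247 213 219 244 247 248 247 225 225 244 247
  247 247 247]
 [247 248 248 212 238 246 246 246 245 245 246 246 246 246 222 240 247 248
  247 247 244]
 [247 247 247 246 246 241 239 240 236 229 227 227 230 240 245 244 247 248
  248 245 216]
 [248 247 245 241 239 240 241 240 208 142 129 129 162 219 237 234 243 246
  248 223 177]
 [245 242 234 239 240 241 241 240 179  79 101  94  63 117 225 240 241 242
  245 216 239]
 [232 234 238 241 239 231 223 223 141  51 128 108  61 108 216 239 241 241
  240 241 246]
 [233 239 240 240 233 166  77  47  35  31 136 116  61  67 150 217 237 240
  241 231 238]
 [237 241 241 229 165  84  50  47  27  40 171 122  41  41  47 104 216 238
  241 241 232]
 [241
[... 2130 characters left out ...]
1 203 196 122 156 168  18]]
scene cap V
[[117 217 138  35  39  39  41  43  41  40  37  34  35]
 [115 213 210  40  40  39  36  39  40  41  39  39  27]
 [218 207  61  40  69 255 246 251  60  37  56 106 119]
 [216 176  80 253 242 240 241 242 243 247  97 118 135]
 [201 136  70 149 153 173 243 246 156 164 127 135 144]
 [136  80  82 150 151 146 166 162 162 160  83 117 132]
 [127 124 103 144 151 156 171 161 157 159 158  96 103]
 [177 116 174 132 148 151 172 160 151 182 212 164 165]
 [242 244 243 104 114 183 145  68  66 144 116 115 189]
 [176 249 140 147 142 114 108 107 193 207 166 168 179]
 [244 150 146 149 143 118 114 152 133 108 117 207 195]
 [ 41 101 172 255 150 149 184 248 243 244 241 134 114]]
```

```bash
cat >> h.py <<'E'
def go(x,y,z,yaw=None):
    "dp and roll numbers to bring TCP to x,y,z mm and tool-x yaw deg (mod 180 options both shown)"
    s=sensors.get_state();r=R.from_quat(s['tcp_rot']);M=r.as_matrix()
    d=np.array([x,y,z])/1e3-s['eef_pos'];t=r.inv().apply(d)/.5
    yw=np.degrees(np.arctan2(M[1,0],M[0,0]))
    print("dp",t.round(4),"yaw now",yw.round(2),end=' ')
    if yaw is not None:
        a=[(yw-yaw+k+180)%360-180 for k in(0,180)];print("roll",np.round(np.array(a)/180,4),end=' ')
    print("q",s['joints'].round(2),"F",s['contact_force'].round(1),"pos",(s['eef_pos']*1e3).round(1),"w",round(s['gripper_width']*1e3,1),"t",s['clock'])
E
python3 - <<'E'
from h import *
print("cap",ray("top",[(227,236.4)],.16)*1e3)
go(441,293,230,-8);go(660,2,230)
E
```

```text
cap [[548.66640224 336.05027545 160.        ]]
dp [-0.6166 -0.3889  0.0024] yaw now 159.21 roll [ 0.929 -0.071] q [-1.28  0.52 -0.04  1.6   0.02  1.02 -0.11] F [-0.4 -0.4 -0.7] pos [221.8 584.2 231.1] w 85.6 t 0.3
dp [-1.2326 -0.7776  0.0025] yaw now 159.21 q [-1.28  0.52 -0.04  1.6   0.02  1.02 -0.11] F [-0.4 -0.4 -0.7] pos [221.8 584.2 231.1] w 85.6 t 0.3
```

Cap at (548.7, 336.1), agreeing with the stand-derived origin (549.3, 335.5). Moving.

```bash
T='[-0.6166,-0.3889,0]'; python3 -m creep '{"dp":[[-0.62,-0.39,0],[-0.62,-0.39,0],[-0.62,-0.39,0],[-0.62,-0.39,0],[-0.62,-0.39,0],[-0.62,-0.39,0],[-0.62,-0.39,0],[-0.62,-0.39,0],[-0.62,-0.39,0],[-0.62,-0.39,0]],"roll":[0.4,0.4,0.4,0.4,0.4,0.4,0.4,0.4,0.4,0.4],"claw":[-1,-1,-1,-1,-1,-1,-1,-1,-1,-1]}'
python3 -c "
from h import *
go(659.7,2.4,200,-8)"
```

```text
clock: 1.13
eef_pos: [0.4463, 0.2859, 0.2318]
tcp_rot: [0.727, 0.687, 0.0, 0.001]
contact_force: [-0.1, -1.2, -0.5]
gripper_width: 0.0853
finger_force: 0.0
dp [-0.5422  0.4576  0.0653] yaw now 86.79 roll [ 0.5266 -0.4734] q [-0.94  0.39  0.34  1.86 -0.15  0.92 -0.59] F [-0.1 -1.2 -0.5] pos [446.3 285.9 231.8] w 85.3 t 1.1333
```

```bash
python3 -m creep '{"dp":[[-0.54,0.46,0.06],[-0.54,0.46,0.06],[-0.54,0.46,0.06],[-0.54,0.46,0.06],[-0.54,0.46,0.06],[-0.54,0.46,0.06],[-0.54,0.46,0.06],[-0.54,0.46,0.06],[-0.54,0.46,0.06],[-0.54,0.46,0.06]],"roll":[0.527,0.527,0.527,0.527,0.527,0.527,0.527,0.527,0.527,0.527],"claw":[-1,-1,-1,-1,-1,-1,-1,-1,-1,-1]}'
python3 -c "
from h import *
go(659.7,2.4,150,-8)"
```

```text
clock: 1.97
eef_pos: [0.6625, 0.0069, 0.2007]
tcp_rot: [0.991, 0.133, 0.0, 0.001]
contact_force: [0.6, -0.1, 0.2]
gripper_width: 0.0854
finger_force: 0.0
dp [-0.0078  0.0068  0.1015] yaw now 15.32 roll [ 0.1295 -0.8705] q [-0.49  0.7   0.64  1.55 -0.46  1.05 -1.03] F [ 0.6 -0.1  0.2] pos [662.5   6.9 200.7] w 85.4 t 1.9667
```

```bash
python3 -m creep '{"dp":[[-0.008,0.007,0],[-0.008,0.007,0],[-0.008,0.007,0],[-0.008,0.007,0.03],[-0.008,0.007,0.07],[-0.008,0.007,0.1],[-0.008,0.007,0.1],[-0.008,0.007,0.1]],"roll":[0.13,0.13,0.13,0.13,0.13,0.13,0.13,0.13],"claw":[-1,-1,-1,-1,-1,-1,-1,-1]}'
python3 -c "
from h import *
go(659.7,2.4,96,-8)"
```

```text
clock: 2.63
eef_pos: [0.6576, 0.0081, 0.1507]
tcp_rot: [0.998, -0.064, -0.001, 0.0]
contact_force: [1.3, -0.3, 0.6]
gripper_width: 0.0855
finger_force: 0.0
dp [0.0057 0.0106 0.1093] yaw now -7.38 roll [ 0.0034 -0.9966] q [-0.53  0.78  0.71  1.6  -0.58  0.98 -1.33] F [ 1.3 -0.3  0.6] pos [657.6   8.1 150.7] w 85.5 t 2.6333
```

```bash
python3 -m creep '{"dp":[[0.006,0.01,0],[0.006,0.01,0],[0.006,0.01,0.03],[0.006,0.01,0.06],[0.006,0.01,0.09],[0.006,0.01,0.108],[0.006,0.01,0.108],[0.006,0.01,0.108]],"roll":[0,0,0,0,0,0,0,0],"claw":[-1,-1,-1,-1,-1,-1,-1,-1]}'
python3 -c "
from h import *
go(659.7,2.4,96,-8)"
```

```text
clock: 3.3
eef_pos: [0.6604, 0.0025, 0.0974]
tcp_rot: [0.998, -0.065, -0.0, 0.0]
contact_force: [0.1, 0.1, 0.3]
gripper_width: 0.0854
finger_force: 0.0
dp [-0.0013  0.0004  0.0028] yaw now -7.43 roll [ 0.0031 -0.9969] q [-0.49  0.85  0.66  1.63 -0.63  0.89 -1.29] F [0.1 0.1 0.3] pos [660.4   2.5  97.4] w 85.4 t 3.3
```

```bash
python3 -m creep '{"dp":[[0,0,0],[0,0,0],[0,0,0],[0,0,0],[0,0,0],[0,0,0],[0,0,0],[0,0,0],[0,0,0],[0,0,0]],"roll":[0,0,0,0,0,0,0,0,0,0],"claw":[1,1,1,1,1,1,1,1,1,1]}' 40
python3 -c "
from h import *
go(659.7,2.4,96,-8);im=get_image('top');cv2.imwrite('pics/d1.png',cv2.resize(im[150:240,290:410],(800,600))[:,:,::-1])"
```

```text
clock: 4.13
eef_pos: [0.6605, 0.0031, 0.0976]
tcp_rot: [0.998, -0.065, 0.0, -0.0]
contact_force: [-1.5, 2.6, 5.4]
gripper_width: 0.0133
finger_force: 42.4
dp [-0.0013  0.0016  0.0033] yaw now -7.42 roll [ 0.0032 -0.9968] q [-0.49  0.84  0.66  1.63 -0.63  0.89 -1.29] F [-1.5  2.6  5.4] pos [660.5   3.1  97.6] w 13.3 t 4.1333
```

```bash
python3 -m creep '{"dp":[[0,0,0],[0,0,0],[0,0,0],[0,0,0],[0,0,0],[0,0,0],[0,0,0],[0,0,0],[0,0,0],[0,0,0]],"roll":[-0.03,-0.06,-0.1,-0.13,-0.17,-0.2,-0.24,-0.27,-0.3,-0.34],"claw":[1,1,1,1,1,1,1,1,1,1]}' 50
python3 -c "
from h import *
go(660.4,2.5,97.5,116.85)"
```

```text
clock: 5.02
eef_pos: [0.6604, 0.0037, 0.0976]
tcp_rot: [0.891, 0.454, 0.0, -0.0]
contact_force: [-4.3, 4.8, 5.0]
gripper_width: 0.0135
finger_force: 50.5
dp [-0.0019  0.0015  0.0003] yaw now 54.0 roll [-0.3492  0.6508] q [-0.33  0.77  0.38  1.62 -0.36  0.83 -0.43] F [-4.3  4.8  5. ] pos [660.4   3.7  97.6] w 13.5 t 5.0167
```

```bash
python3 -m creep '{"dp":[[0,0,0],[0,0,0],[0,0,0],[0,0,0],[0,0,0],[0,0,0],[0,0,0],[0,0,0],[0,0,0],[0,0,0]],"roll":[-0.03,-0.06,-0.1,-0.13,-0.17,-0.2,-0.24,-0.28,-0.31,-0.345],"claw":[1,1,1,1,1,1,1,1,1,1]}' 50
python3 -m creep '{"dp":[[0,0,0],[0,0,0],[0,0,0],[0,0,0],[0,0,0]],"roll":[0,0,0,0,0],"claw":[1,1,1,1,1]}'
python3 -c "
from h import *
go(660.4,2.5,97.5,116.85)"
```

```text
clock: 5.85
eef_pos: [0.6599, 0.0037, 0.0977]
tcp_rot: [0.529, 0.849, 0.0, -0.001]
contact_force: [-7.2, 5.0, 8.5]
gripper_width: 0.0132
finger_force: 50.9
clock: 6.27
eef_pos: [0.6599, 0.0037, 0.0976]
tcp_rot: [0.531, 0.847, 0.0, -0.001]
contact_force: [-6.1, 4.3, 9.2]
gripper_width: 0.0126
finger_force: 51.0
dp [-0.0027 -0.0001  0.0003] yaw now 115.87 roll [-0.0055  0.9945] q [-0.16  0.73  0.1   1.61 -0.09  0.81  0.43] F [-6.1  4.3  9.2] pos [659.9   3.7  97.6] w 12.6 t 6.2667
```

```bash
python3 -m creep '{"dp":[[0,0,0],[0,0,0],[0,0,0],[0,0,0],[0,0,0],[0,0,0],[0,0,-0.04],[0,0,-0.1],[0,0,-0.16],[0,0,-0.22]],"roll":[0,0,0,0,0,0,0,0,0,0],"claw":[-1,-1,-1,-1,-1,-1,-1,-1,-1,-1]}'
python3 -c "
from h import *
go(505,-250,220,90)"
```

```text
clock: 7.1
eef_pos: [0.6601, 0.0026, 0.2085]
tcp_rot: [0.531, 0.847, -0.0, -0.0]
contact_force: [0.3, 0.1, 0.1]
gripper_width: 0.085
finger_force: 0.0
dp [-0.3196 -0.4994 -0.0227] yaw now 115.83 roll [ 0.1435 -0.8565] q [-0.17  0.6   0.12  1.53 -0.08  1.01  0.42] F [0.3 0.1 0.1] pos [660.1   2.6 208.5] w 85.0 t 7.1
```

```bash
python3 -m creep '{"dp":[[-0.32,-0.5,-0.02],[-0.32,-0.5,-0.02],[-0.32,-0.5,-0.02],[-0.32,-0.5,-0.02],[-0.32,-0.5,-0.02],[-0.32,-0.5,-0.02],[-0.32,-0.5,-0.02],[-0.32,-0.5,-0.02],[-0.32,-0.5,-0.02],[-0.32,-0.5,-0.02]],"roll":[0.35,0.35,0.35,0.35,0.35,0.35,0.35,0.35,0.35,0.35],"claw":[-1,-1,-1,-1,-1,-1,-1,-1,-1,-1]}'
python3 -c "
from h import *
im=get_image('top');sc=get_image('scene')
o=np.vstack([cv2.resize(im[165:300,290:510],(480,295)),cv2.resize(sc[210:350,220:450],(480,292))]);cv2.imwrite('pics/d2.png',o[:,:,::-1])
for c in blobs(im,(0,150,100),(6,255,255),(310,230,400,290)): print(rect('top',c,.128))
go(480,-71,180,11)"
```

```text
clock: 7.93
eef_pos: [0.5047, -0.2509, 0.2174]
tcp_rot: [0.897, 0.442, 0.0, 0.0]
contact_force: [-0.5, 0.7, -0.4]
gripper_width: 0.0854
finger_force: 0.0
[480.  -71.1  36.2  38.6  45. ]
[470.2  30.3  36.4  38.4  45.2]
[524.7  41.2  36.6  38.7  45.3]
dp [ 0.2555 -0.2551  0.0745] yaw now 53.09 roll [ 0.2338 -0.7662] q [ 0.05  0.47  0.43  1.8  -0.24  0.92 -0.06] F [ 0.3  0.2 -0.1] pos [ 505.3 -249.8  217.2] w 85.5 t 8.0333
```

View pics/d2.png

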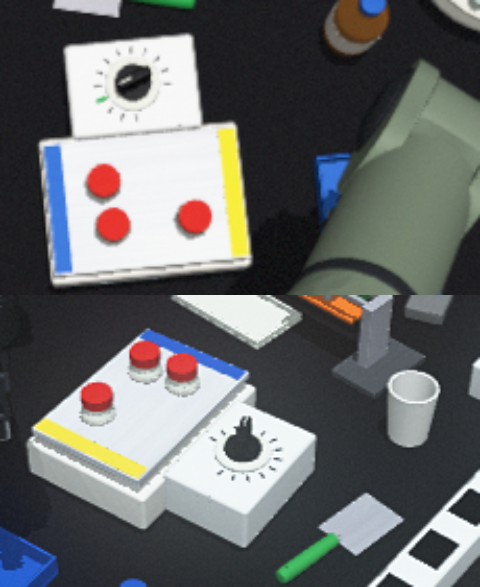

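Top crop: dial bar runs from (118,90) to (148,72), aligned with the green mark (102,99); the pots are unmoved. Which end carries the line needs a zoom.

```bash
python3 -c "
from h import *
im=get_image('top');sc=get_image('scene')
o=np.hstack([cv2.resize(im[182:222,331:371],(400,400),interpolation=cv2.INTER_CUBIC),cv2.resize(sc[262:302,317:357],(400,400),interpolation=cv2.INTER_CUBIC)]);cv2.imwrite('pics/d3.png',o[:,:,::-1])"
```

```text
(no output)
```

View pics/d3.png

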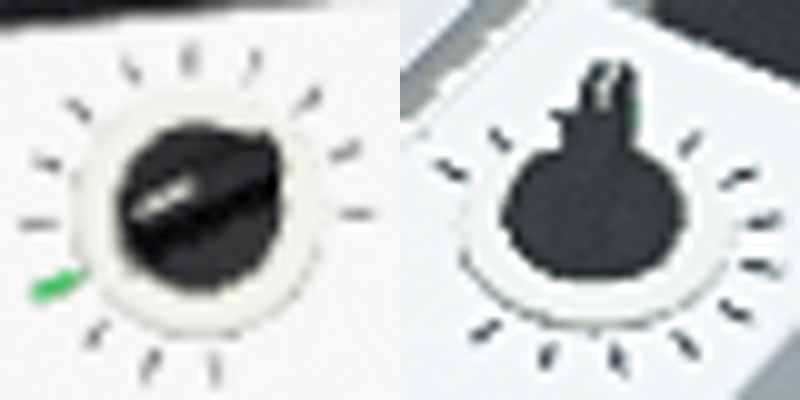

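Line points to the green mark (within a few degrees). Now pot A.

```bash
python3 -m creep '{"dp":[[0.256,-0.255,0],[0.256,-0.255,0],[0.256,-0.255,0],[0.256,-0.255,0],[0.256,-0.255,0.05],[0.256,-0.255,0.1],[0.256,-0.255,0.1],[0.256,-0.255,0.1]],"roll":[0.234,0.234,0.234,0.234,0.234,0.234,0.234,0.234],"claw":[-1,-1,-1,-1,-1,-1,-1,-1]}'
python3 -c "
from h import *
go(480,-71,101,11)"
```

```text
clock: 8.8
eef_pos: [0.4805, -0.0713, 0.1672]
tcp_rot: [0.995, 0.095, -0.001, 0.0]
contact_force: [0.9, -0.3, -0.0]
gripper_width: 0.0852
finger_force: 0.0
dp [-0.0005 -0.0007  0.1323] yaw now 10.94 roll [-4.000e-04  9.996e-01] q [-0.41  0.46  0.57  2.04 -0.36  0.74 -0.99] F [ 0.9 -0.3 -0. ] pos [480.5 -71.3 167.2] w 85.2 t 8.8
```

```bash
python3 -m creep '{"dp":[[0,0,0.05],[0,0,0.1],[0,0,0.13],[0,0,0.132],[0,0,0.132],[0,0,0.132],[0,0,0.132],[0,0,0.132],[0,0,0.132],[0,0,0.132]],"roll":[0,0,0,0,0,0,0,0,0,0],"claw":[-1,-1,-1,-1,1,1,1,1,1,1]}' 30
python3 -m creep '{"dp":[[0,0,0],[0,0,0],[0,0,-0.05],[0,0,-0.1],[0,0,-0.15],[0,0,-0.2],[0,0,-0.2]],"roll":[0,0,0,0,0,0,0],"claw":[1,1,1,1,1,1,1]}'
python3 -c "
from h import *
go(469+65,-324+6.5,180,6)"
```

```text
clock: 9.63
eef_pos: [0.4813, -0.0712, 0.1019]
tcp_rot: [0.996, 0.094, 0.001, 0.0]
contact_force: [1.6, -0.4, 0.8]
gripper_width: 0.0403
finger_force: 30.5
clock: 10.22
eef_pos: [0.482, -0.0715, 0.2048]
tcp_rot: [0.996, 0.093, 0.002, -0.0]
contact_force: [0.7, 0.0, -0.1]
gripper_width: 0.0404
finger_force: 30.7
dp [0.0106 0.5027 0.0497] yaw now 10.7 roll [ 0.0261 -0.9739] q [-0.45  0.4   0.62  2.01 -0.31  0.82 -1.03] F [ 0.7  0.  -0.1] pos [482.  -71.5 204.8] w 40.4 t 10.2167
```

```bash
python3 -m creep '{"dp":[[0.01,0.5,0],[0.01,0.5,0],[0.01,0.5,0],[0.01,0.5,0],[0.01,0.5,0.05],[0.01,0.5,0.1],[0.01,0.5,0.15],[0.01,0.5,0.2],[0.01,0.5,0.2],[0.01,0.5,0.2]],"roll":[0.026,0.026,0.026,0.026,0.026,0.026,0.026,0.026,0.026,0.026],"claw":[1,1,1,1,1,1,1,1,1,1]}'
python3 -c "
from h import *
im=get_image('top');print([rect('top',c,.128) for c in blobs(im,(0,150,100),(6,255,255),(310,230,400,290))])
go(469+65,-324+6.5,18,6)"
```

```text
clock: 11.05
eef_pos: [0.5312, -0.3155, 0.1004]
tcp_rot: [0.999, 0.052, -0.001, -0.001]
contact_force: [0.8, -0.2, -0.1]
gripper_width: 0.0403
finger_force: 30.8
[array([524.7,  41.2,  36.6,  38.7,  45.3]), array([4.708e+02, 2.960e+01, 3.810e+01, 3.520e+01, 1.000e-01])]
dp [0.0033 0.004  0.1678] yaw now 6.05 roll [ 3.000e-04 -9.997e-01] q [ 0.1   0.74  0.52  1.74 -0.48  0.79 -0.61] F [ 0.  -0.3  0.6] pos [ 532.2 -315.7  101.9] w 40.5 t 11.1
```

```bash
python3 -m creep '{"dp":[[0,0,0.05],[0,0,0.1],[0,0,0.14],[0,0,0.165],[0,0,0.168],[0,0,0.168],[0,0,0.168]],"roll":[0,0,0,0,0,0,0],"claw":[1,1,1,1,1,1,1]}'
python3 -c "
from h import *
go(469+65,-324+6.5,18,6)"
```

```text
clock: 11.68
eef_pos: [0.533, -0.3162, 0.019]
tcp_rot: [0.999, 0.053, 0.001, 0.0]
contact_force: [0.1, -0.3, -0.5]
gripper_width: 0.0408
finger_force: 30.9
dp [0.0018 0.0027 0.002 ] yaw now 6.05 roll [ 3.000e-04 -9.997e-01] q [ 0.16  0.85  0.44  1.76 -0.55  0.65 -0.56] F [ 0.1 -0.3 -0.5] pos [ 533.  -316.2   19. ] w 40.8 t 11.6833
```

```bash
python3 -m creep '{"dp":[[0,0,0.004],[0,0,0.004],[0,0,0.004],[0,0,0.004],[0,0,0.004],[0,0,-0.06],[0,0,-0.14],[0,0,-0.22],[0,0,-0.3],[0,0,-0.35]],"roll":[0,0,0,0,0,0,0,0,0,0],"claw":[1,-0.5,-0.5,-0.5,-0.5,-0.5,-0.5,-0.5,-0.5,-0.5]}'
python3 -c "
from h import *
im=get_image('top');print([rect('top',c,.128) for c in blobs(im,(0,150,100),(6,255,255),(310,230,400,290))],[rect('top',c,.042) for c in blobs(im,(0,150,100),(6,255,255),(420,220,510,320),5)])
go(524.7,41.2,180,11.3)"
```

```text
clock: 12.52
eef_pos: [0.5325, -0.3166, 0.1963]
tcp_rot: [0.999, 0.052, 0.001, 0.001]
contact_force: [-0.5, -0.3, -0.1]
gripper_width: 0.0639
finger_force: 0.0
[array([524.7,  41.2,  36.6,  38.7,  45.3]), array([4.708e+02, 2.960e+01, 3.810e+01, 3.520e+01, 1.000e-01])] []
dp [ 0.0566 -0.7157  0.0371] yaw now 6.0 roll [-0.0295  0.9705] q [ 0.05  0.62  0.6   1.67 -0.41  0.97 -0.67] F [ 1.8 -1.6  5.1] pos [ 533.8 -317.6  199.8] w 64.2 t 12.5667
```

```bash
python3 -m creep '{"dp":[[0.057,-0.716,0.02],[0.057,-0.716,0.02],[0.057,-0.716,0.02],[0.057,-0.716,0.02],[0.057,-0.716,0.02],[0.057,-0.716,0.02],[0.057,-0.716,0.02],[0.057,-0.716,0.02],[0.057,-0.716,0.02],[0.057,-0.716,0.02]],"roll":[-0.03,-0.03,-0.03,-0.03,-0.03,-0.03,-0.03,-0.03,-0.03,-0.03],"claw":[-1,-1,-1,-1,-1,-1,-1,-1,-1,-1]}'
python3 -c "
from h import *
go(524.7,41.2,101,11.3)"
```

```text
clock: 13.4
eef_pos: [0.5225, 0.0493, 0.1818]
tcp_rot: [0.995, 0.103, -0.0, -0.001]
contact_force: [0.4, 0.2, -0.4]
gripper_width: 0.0856
finger_force: 0.0
dp [0.0011 0.0172 0.1616] yaw now 11.85 roll [ 0.003 -0.997] q [-0.64  0.49  0.59  1.93 -0.37  0.82 -1.21] F [ 0.4  0.2 -0.4] pos [522.5  49.3 181.8] w 85.6 t 13.4
```

```bash
python3 -m creep '{"dp":[[0,0,0],[0,0,0],[0,0,0.04],[0,0,0.06]],"roll":[0,0,0,0],"claw":[-1,-1,-1,-1]}'
python3 -c "
from h import *
im=get_image('top');print([rect('top',c,.042) for c in blobs(im,(0,150,100),(6,255,255),(420,220,510,320),5)])
go(524.7,41.2,101,11.3)"
```

```text
clock: 13.73
eef_pos: [0.5227, 0.0419, 0.1514]
tcp_rot: [0.995, 0.099, -0.0, 0.0]
contact_force: [0.1, -0.3, -0.6]
gripper_width: 0.0857
finger_force: 0.0
[array([ 531.7, -314.1,   36. ,   39.3,   44.6])]
dp [0.0056 0.0025 0.0979] yaw now 11.34 roll [ 2.000e-04 -9.998e-01] q [-0.6   0.54  0.56  1.96 -0.41  0.76 -1.17] F [-1.7 -0.  -2.5] pos [521.8  41.9 149.9] w 85.5 t 13.7833
```

Pot A stands in the tray at (532,-314). Descend on pot C.

```bash
python3 -m creep '{"dp":[[0.005,0.001,0.03],[0.005,0.001,0.07],[0.005,0.001,0.095],[0.005,0.001,0.098],[0.005,0.001,0.098],[0.005,0.001,0.098],[0.005,0.001,0.098],[0.005,0.001,0.098],[0.005,0.001,0.098],[0.005,0.001,0.098]],"roll":[0,0,0,0,0,0,0,0,0,0],"claw":[-1,-1,-1,-1,1,1,1,1,1,1]}' 30
python3 -m creep '{"dp":[[0,0,0],[0,0,0],[0,0,-0.05],[0,0,-0.1],[0,0,-0.15],[0,0,-0.2],[0,0,-0.2]],"roll":[0,0,0,0,0,0,0],"claw":[1,1,1,1,1,1,1]}'
python3 -c "
from h import *
go(469,-324,180,6)"
```

```text
clock: 14.62
eef_pos: [0.5258, 0.0431, 0.1038]
tcp_rot: [0.995, 0.1, 0.001, 0.0]
contact_force: [0.7, -0.3, 1.8]
gripper_width: 0.0405
finger_force: 31.5
clock: 15.2
eef_pos: [0.5268, 0.0431, 0.207]
tcp_rot: [0.995, 0.1, 0.002, -0.0]
contact_force: [0.1, 0.6, 0.2]
gripper_width: 0.04
finger_force: 31.4
dp [-0.259   0.6969  0.0525] yaw now 11.42 roll [ 0.0301 -0.9699] q [-0.65  0.47  0.62  1.91 -0.35  0.87 -1.22] F [0.1 0.6 0.2] pos [526.8  43.1 207. ] w 40.0 t 15.2
```

```bash
python3 -m creep '{"dp":[[-0.259,0.697,0],[-0.259,0.697,0],[-0.259,0.697,0],[-0.259,0.697,0],[-0.259,0.697,0],[-0.259,0.697,0],[-0.259,0.697,0],[-0.259,0.697,0.05],[-0.259,0.697,0.1],[-0.259,0.697,0.15]],"roll":[0.03,0.03,0.03,0.03,0.03,0.03,0.03,0.03,0.03,0.03],"claw":[1,1,1,1,1,1,1,1,1,1]}'
python3 -m creep '{"dp":[[0,0,0],[0,0,0],[0,0,0]],"roll":[0,0,0],"claw":[1,1,1]}'
python3 -c "
from h import *
go(469,-324,20,6)"
```

```text
clock: 16.03
eef_pos: [0.4663, -0.3294, 0.1285]
tcp_rot: [0.999, 0.05, 0.001, 0.002]
contact_force: [0.8, 0.1, -2.0]
gripper_width: 0.0406
finger_force: 31.4
clock: 16.28
eef_pos: [0.468, -0.3235, 0.1291]
tcp_rot: [0.999, 0.053, 0.0, -0.0]
contact_force: [-0.7, -0.2, -0.1]
gripper_width: 0.0409
finger_force: 31.3
dp [0.0018 0.0012 0.2182] yaw now 6.07 roll [ 4.000e-04 -9.996e-01] q [ 0.12  0.64  0.56  1.86 -0.47  0.78 -0.54] F [-0.7 -0.2 -0.1] pos [ 468.  -323.5  129.1] w 40.9 t 16.2833
```

```bash
python3 -m creep '{"dp":[[0,0,0.06],[0,0,0.12],[0,0,0.17],[0,0,0.2],[0,0,0.215],[0,0,0.22],[0,0,0.222],[0,0,0.222],[0,0,0.222]],"roll":[0,0,0,0,0,0,0,0,0],"claw":[1,1,1,1,1,1,1,1,1]}'
python3 -m creep '{"dp":[[0,0,0],[0,0,0],[0,0,0],[0,0,0],[0,0,-0.06],[0,0,-0.14],[0,0,-0.22],[0,0,-0.3],[0,0,-0.34],[0,0,-0.34]],"roll":[0,0,0,0,0,0,0,0,0,0],"claw":[-0.5,-0.5,-0.5,-0.5,-0.5,-0.5,-0.5,-0.5,-0.5,-0.5]}'
python3 -c "
from h import *
im=get_image('top');print([rect('top',c,.128) for c in blobs(im,(0,150,100),(6,255,255),(310,230,400,290))])
go(470.8,30,180,11.3)"
```

```text
clock: 17.03
eef_pos: [0.4683, -0.3243, 0.0185]
tcp_rot: [0.999, 0.053, 0.001, 0.0]
contact_force: [-0.1, -0.5, -0.1]
gripper_width: 0.0406
finger_force: 31.5
clock: 17.87
eef_pos: [0.469, -0.3254, 0.1918]
tcp_rot: [0.999, 0.053, 0.003, 0.001]
contact_force: [1.2, -1.1, 0.3]
gripper_width: 0.0639
finger_force: 0.0
[array([4.708e+02, 2.960e+01, 3.810e+01, 3.520e+01, 1.000e-01])]
dp [ 0.0793 -0.7047  0.0179] yaw now 6.04 roll [-0.0292  0.9708] q [ 0.07  0.56  0.62  1.82 -0.41  0.89 -0.58] F [-0.4  0.7 -1.1] pos [ 468.4 -324.6  189.4] w 64.0 t 17.9167
```

```bash
python3 -m creep '{"dp":[[0.079,-0.705,0.02],[0.079,-0.705,0.02],[0.079,-0.705,0.02],[0.079,-0.705,0.02],[0.079,-0.705,0.02],[0.079,-0.705,0.02],[0.079,-0.705,0.02],[0.079,-0.705,0.02],[0.079,-0.705,0.02],[0.079,-0.705,0.02]],"roll":[-0.03,-0.03,-0.03,-0.03,-0.03,-0.03,-0.03,-0.03,-0.03,-0.03],"claw":[-1,-1,-1,-1,-1,-1,-1,-1,-1,-1]}'
python3 -m creep '{"dp":[[0,0,0],[0,0,0],[0,0,0.04],[0,0,0.06]],"roll":[0,0,0,0],"claw":[-1,-1,-1,-1]}'
python3 -c "
from h import *
go(470.5,30,101,11.3)"
```

```text
clock: 18.75
eef_pos: [0.4691, 0.0356, 0.1761]
tcp_rot: [0.995, 0.103, -0.001, -0.0]
contact_force: [-0.1, 0.4, -0.2]
gripper_width: 0.0854
finger_force: 0.0
clock: 19.08
eef_pos: [0.4694, 0.0293, 0.1461]
tcp_rot: [0.995, 0.099, -0.0, 0.0]
contact_force: [-0.7, 1.1, -0.6]
gripper_width: 0.0855
finger_force: 0.0
dp [ 0.0024 -0.0009  0.0902] yaw now 11.33 roll [ 2.000e-04 -9.998e-01] q [-0.63  0.47  0.58  2.1  -0.41  0.68 -1.15] F [-0.7  1.1 -0.6] pos [469.4  29.3 146.1] w 85.5 t 19.0833
```

```bash
python3 -m creep '{"dp":[[0.002,-0.001,0.03],[0.002,-0.001,0.07],[0.002,-0.001,0.085],[0.002,-0.001,0.088],[0.002,-0.001,0.088],[0.002,-0.001,0.088],[0.002,-0.001,0.088],[0.002,-0.001,0.088],[0.002,-0.001,0.088],[0.002,-0.001,0.088]],"roll":[0,0,0,0,0,0,0,0,0,0],"claw":[-1,-1,-1,-1,1,1,1,1,1,1]}' 30
python3 -m creep '{"dp":[[0,0,0],[0,0,0],[0,0,-0.05],[0,0,-0.1],[0,0,-0.15],[0,0,-0.2],[0,0,-0.2]],"roll":[0,0,0,0,0,0,0],"claw":[1,1,1,1,1,1,1]}'
python3 -c "
from h import *
im=get_image('top');print([rect('top',c,.042) for c in blobs(im,(0,150,100),(6,255,255),(420,220,510,320),5)])
go(469-64.7,-324-6.7,180,6)"
```

```text
clock: 19.92
eef_pos: [0.471, 0.0313, 0.1037]
tcp_rot: [0.995, 0.1, 0.0, -0.0]
contact_force: [0.5, -1.4, 3.8]
gripper_width: 0.0405
finger_force: 31.4
clock: 20.5
eef_pos: [0.472, 0.0312, 0.2067]
tcp_rot: [0.995, 0.099, 0.002, -0.001]
contact_force: [0.5, -0.0, -0.4]
gripper_width: 0.0404
finger_force: 31.3
[array([ 531.7, -314.1,   36. ,   39.3,   44.6]), array([ 467.7, -323. ,   37. ,   37.4,   88.5])]
dp [-0.2756  0.6835  0.0484] yaw now 11.46 roll [ 0.0303 -0.9697] q [-0.71  0.38  0.67  2.04 -0.32  0.82 -1.22] F [-0.1  1.3 -0.2] pos [471.4  31.6 204.9] w 40.6 t 20.55
```

```bash
python3 -m creep '{"dp":[[-0.276,0.683,0],[-0.276,0.683,0],[-0.276,0.683,0],[-0.276,0.683,0],[-0.276,0.683,0],[-0.276,0.683,0],[-0.276,0.683,0],[-0.276,0.683,0.05],[-0.276,0.683,0.1],[-0.276,0.683,0.15]],"roll":[0.03,0.03,0.03,0.03,0.03,0.03,0.03,0.03,0.03,0.03],"claw":[1,1,1,1,1,1,1,1,1,1]}'
python3 -m creep '{"dp":[[0,0,0],[0,0,0],[0,0,0]],"roll":[0,0,0],"claw":[1,1,1]}'
python3 -c "
from h import *
go(404.3,-330.7,20,6)"
```

```text
clock: 21.38
eef_pos: [0.4014, -0.3356, 0.1273]
tcp_rot: [0.999, 0.05, 0.0, 0.001]
contact_force: [0.6, -1.0, -1.2]
gripper_width: 0.0402
finger_force: 31.3
clock: 21.63
eef_pos: [0.4033, -0.3303, 0.1287]
tcp_rot: [0.999, 0.053, -0.0, -0.0]
contact_force: [0.5, 0.8, -0.9]
gripper_width: 0.0409
finger_force: 31.3
dp [0.0021 0.001  0.2174] yaw now 6.05 roll [ 3.000e-04 -9.997e-01] q [ 0.15  0.58  0.59  1.98 -0.48  0.72 -0.43] F [ 0.5  0.8 -0.9] pos [ 403.3 -330.3  128.7] w 40.9 t 21.6333
```

```bash
python3 -m creep '{"dp":[[0,0,0.06],[0,0,0.12],[0,0,0.17],[0,0,0.2],[0,0,0.215],[0,0,0.22],[0,0,0.221],[0,0,0.221],[0,0,0.221]],"roll":[0,0,0,0,0,0,0,0,0],"claw":[1,1,1,1,1,1,1,1,1]}'
python3 -m creep '{"dp":[[0,0,0],[0,0,0],[0,0,0],[0,0,0],[0,0,-0.06],[0,0,-0.14],[0,0,-0.22],[0,0,-0.3],[0,0,-0.34],[0,0,-0.34]],"roll":[0,0,0,0,0,0,0,0,0,0],"claw":[-0.5,-0.5,-0.5,-0.5,-0.5,-0.5,-0.5,-0.5,-0.5,-0.5]}'
python3 -c "
from h import *
go(505,0,240,0)"
```

```text
clock: 22.38
eef_pos: [0.4039, -0.331, 0.019]
tcp_rot: [0.999, 0.053, 0.001, 0.0]
contact_force: [-0.0, -0.0, -0.5]
gripper_width: 0.0408
finger_force: 31.3
clock: 23.22
eef_pos: [0.4044, -0.332, 0.192]
tcp_rot: [0.999, 0.053, 0.003, 0.001]
contact_force: [0.9, -0.2, -0.3]
gripper_width: 0.0639
finger_force: 0.0
dp [ 0.2702 -0.6389 -0.0968] yaw now 6.03 roll [ 0.0335 -0.9665] q [ 0.08  0.49  0.68  1.94 -0.41  0.84 -0.49] F [ 0.9 -0.2 -0.3] pos [ 404.4 -332.   192. ] w 63.9 t 23.2167
```

```bash
python3 -m creep '{"dp":[[0.27,-0.64,-0.09],[0.27,-0.64,-0.09],[0.27,-0.64,-0.09],[0.27,-0.64,-0.09],[0.27,-0.64,-0.09],[0.27,-0.64,-0.09],[0.27,-0.64,-0.09],[0.27,-0.64,-0.09],[0.27,-0.64,-0.09],[0.27,-0.64,-0.09]],"roll":[0.056,0.056,0.056,0.056,0.056,0.056,0.056,0.056,0.056,0.056],"claw":[-1,-1,-1,-1,-1,-1,-1,-1,-1,-1]}'
python3 -c "
from h import *
im=get_image('top');print([rect('top',c,.042) for c in blobs(im,(0,150,100),(6,255,255),(420,220,510,320),5)])
go(548.8,335.9,225,-4)"
```

```text
clock: 24.05
eef_pos: [0.5048, 0.0067, 0.2325]
tcp_rot: [0.999, -0.032, -0.0, -0.0]
contact_force: [0.5, 0.3, -0.3]
gripper_width: 0.0856
finger_force: 0.0
[array([ 402.4, -329.7,   36.8,   37.2,   88.4]), array([ 467.7, -323. ,   37. ,   37.4,   88.5]), array([ 531.7, -314.1,   36. ,   39.3,   44.6])]
dp [ 0.0453 -0.6683  0.0147] yaw now -3.81 roll [ 0.0011 -0.9989] q [-0.71  0.43  0.79  1.94 -0.38  0.93 -1.37] F [-0.1 -1.1  0.2] pos [504.    4.  232.4] w 85.3 t 24.1
```

All three pots sit in the tray. To the block.

```bash
python3 -m creep '{"dp":[[0.045,-0.668,0],[0.045,-0.668,0],[0.045,-0.668,0],[0.045,-0.668,0],[0.045,-0.668,0],[0.045,-0.668,0],[0.045,-0.668,0],[0.045,-0.668,0],[0.045,-0.668,0],[0.045,-0.668,0]],"roll":[0,0,0,0,0,0,0,0,0,0],"claw":[-1,-1,-1,-1,-1,-1,-1,-1,-1,-1]}'
python3 -m creep '{"dp":[[0,0,0],[0,0,0],[0,0,0],[0,0,0.04],[0,0,0.06],[0,0,0.06]],"roll":[0,0,0,0,0,0],"claw":[-1,-1,-1,-1,-1,-1]}'
python3 -c "
from h import *
go(548.8,335.9,128,-4)"
```

```text
clock: 24.93
eef_pos: [0.5496, 0.3343, 0.2315]
tcp_rot: [0.999, -0.034, -0.0, 0.001]
contact_force: [0.6, -1.4, 0.5]
gripper_width: 0.0855
finger_force: 0.0
clock: 25.43
eef_pos: [0.5489, 0.3322, 0.2009]
tcp_rot: [0.999, -0.036, -0.001, 0.001]
contact_force: [-0.5, 0.2, 0.2]
gripper_width: 0.0856
finger_force: 0.0
dp [-0.0003 -0.0076  0.1458] yaw now -4.1 roll [-5.000e-04  9.995e-01] q [-1.07  0.69  0.71  1.61 -0.5   1.04 -1.86] F [-0.5  0.2  0.2] pos [548.9 332.2 200.9] w 85.6 t 25.4333
```

```bash
python3 -m creep '{"dp":[[0,-0.008,0],[0,-0.008,0.04],[0,-0.008,0.08],[0,-0.008,0.12],[0,-0.008,0.142],[0,-0.008,0.145],[0,-0.008,0.145],[0,-0.008,0.145]],"roll":[0,0,0,0,0,0,0,0],"claw":[-1,-1,-1,-1,-1,-1,-1,-1]}'
python3 -m creep '{"dp":[[0,0,0],[0,0,0],[0,0,0],[0,0,0],[0,0,0],[0,0,0],[0,0,0],[0,0,0]],"roll":[0,0,0,0,0,0,0,0],"claw":[1,1,1,1,1,1,1,1]}' 40
python3 -c "
from h import *
go(548.8,335.9,128,-4)"
```

```text
clock: 26.1
eef_pos: [0.5507, 0.3373, 0.1316]
tcp_rot: [0.999, -0.035, 0.001, -0.0]
contact_force: [0.7, 0.5, 0.0]
gripper_width: 0.0853
finger_force: 0.0
clock: 26.77
eef_pos: [0.5501, 0.3373, 0.1308]
tcp_rot: [0.999, -0.035, 0.0, -0.0]
contact_force: [-1.1, 0.1, 5.0]
gripper_width: 0.0353
finger_force: 39.7
dp [-0.0025  0.0031  0.0056] yaw now -4.04 roll [-2.000e-04  9.998e-01] q [-1.04  0.77  0.65  1.65 -0.56  0.91 -1.82] F [-1.1  0.1  5. ] pos [550.1 337.3 130.8] w 35.3 t 26.7667
```

```bash
python3 -m creep '{"dp":[[0,0,0],[0,0,0],[0,0,0],[0,0,-0.01],[0,0,-0.02],[0,0,-0.03],[0,0,-0.04],[0,0,-0.04],[0,0,-0.04],[0,0,-0.04]],"roll":[0,0,0,0,0,0,0,0,0,0],"claw":[1,1,1,1,1,1,1,1,1,1]}' 100
python3 -c "
from h import *
go(548.8,335.9,150,-4)"
```

```text
clock: 27.6
eef_pos: [0.5499, 0.3371, 0.1502]
tcp_rot: [0.999, -0.035, -0.0, 0.0]
contact_force: [-0.2, 0.1, -1.6]
gripper_width: 0.0345
finger_force: 99.7
dp [-0.002   0.0026  0.0003] yaw now -4.04 roll [-2.000e-04  9.998e-01] q [-1.05  0.75  0.67  1.64 -0.55  0.95 -1.83] F [-0.2  0.1 -1.6] pos [549.9 337.1 150.2] w 34.5 t 27.6
```

```bash
python3 -m creep '{"dp":[[-0.03,0,0],[-0.06,0,0],[-0.1,0,0],[-0.14,0,0],[-0.18,0,0],[-0.22,0,0],[-0.26,0,0],[-0.26,0,-0.05],[-0.26,0,-0.12],[-0.26,0,-0.18]],"roll":[0,0,0,0,0,0,0,0,0,0],"claw":[1,1,1,1,1,1,1,1,1,1]}'
python3 -c "
from h import *
im=get_image('top');sc=get_image('scene')
o=np.vstack([cv2.resize(im[180:330,190:410],(600,400)),cv2.resize(sc[150:300,230:450],(600,200))]);cv2.imwrite('pics/b1.png',o[:,:,::-1])
yel=np.array([516.4,-124.5]);blu=np.array([494.4,98.9]);m=(yel+blu)/2;e=(blu-yel)/224.5
p=m-e*105;print(p,m+e*105);go(p[0],p[1],220,5.6)"
```

```text
clock: 28.43
eef_pos: [0.42, 0.346, 0.2416]
tcp_rot: [0.999, -0.035, -0.0, 0.0]
contact_force: [0.1, 0.3, -1.0]
gripper_width: 0.035
finger_force: 100.1
[ 515.68953229 -117.28552339] [495.11046771  91.68552339]
dp [0.2528 0.9134 0.045 ] yaw now -4.05 roll [-0.0536  0.9464] q [-1.37  0.49  0.81  1.83 -0.42  0.99 -2.02] F [ 0.6  0.3 -1.7] pos [421.8 347.1 244.1] w 34.2 t 28.5333
```

View pics/b1.png

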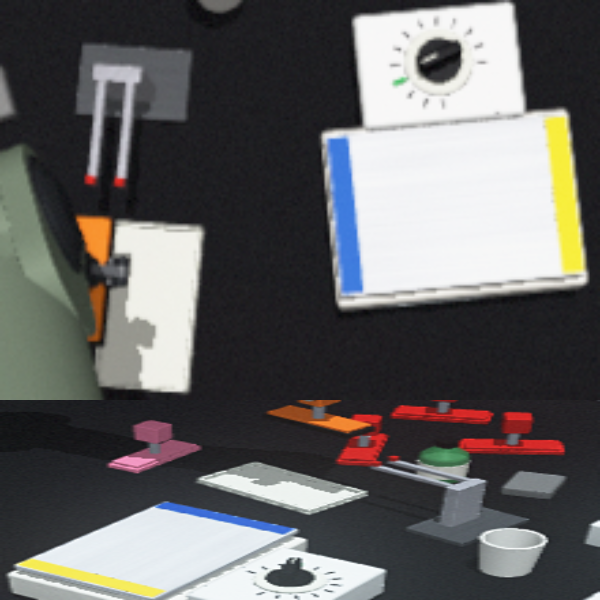

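Picture: block is off the fork, held level (top crop 95,275), hook and dial undisturbed, platform empty. Carry it above the yellow end.

```bash
python3 -m creep '{"dp":[[0.25,0.9,0.04],[0.25,0.9,0.04],[0.25,0.9,0.04],[0.25,0.9,0.04],[0.25,0.9,0.04],[0.25,0.9,0.04],[0.25,0.9,0.04],[0.25,0.9,0.04],[0.25,0.9,0.04],[0.25,0.9,0.04]],"roll":[-0.0536,-0.0536,-0.0536,-0.0536,-0.0536,-0.0536,-0.0536,-0.0536,-0.0536,-0.0536],"claw":[1,1,1,1,1,1,1,1,1,1]}'
python3 -m creep '{"dp":[[0,0,0],[0,0,0],[0,0,0],[0,0,0]],"roll":[0,0,0,0],"claw":[1,1,1,1]}'
python3 -c "
from h import *
go(515,-110.3,172.8,5.6)"
```

```text
clock: 29.37
eef_pos: [0.5029, -0.0635, 0.2219]
tcp_rot: [0.999, 0.049, -0.0, -0.0]
contact_force: [1.5, -0.0, -2.4]
gripper_width: 0.0348
finger_force: 100.5
clock: 29.7
eef_pos: [0.503, -0.0604, 0.2221]
tcp_rot: [0.999, 0.05, -0.0, -0.0]
contact_force: [1.0, 0.2, -1.5]
gripper_width: 0.0344
finger_force: 100.6
dp [0.0141 0.1016 0.0985] yaw now 5.69 roll [ 5.000e-04 -9.995e-01] q [-0.56  0.44  0.77  1.94 -0.39  0.91 -1.07] F [ 1.   0.2 -1.5] pos [503.  -60.4 222.1] w 34.4 t 29.7
```

```bash
python3 -m creep '{"dp":[[0.014,0.1,0],[0.014,0.1,0],[0.014,0.1,0],[0.014,0.1,0.03],[0.014,0.1,0.06],[0.014,0.1,0.09],[0.014,0.1,0.098],[0.014,0.1,0.098],[0.014,0.1,0.098]],"roll":[0,0,0,0,0,0,0,0,0],"claw":[1,1,1,1,1,1,1,1,1]}'
python3 -c "
from h import *
go(515,-110.3,160.8,5.6)"
```

```text
clock: 30.45
eef_pos: [0.5152, -0.11, 0.1739]
tcp_rot: [0.999, 0.049, 0.0, 0.0]
contact_force: [-0.1, 0.3, -1.0]
gripper_width: 0.0343
finger_force: 100.9
dp [-0.0005  0.0005  0.0262] yaw now 5.66 roll [ 3.000e-04 -9.997e-01] q [-0.4   0.54  0.7   1.94 -0.47  0.83 -0.92] F [-0.1  0.3 -1. ] pos [ 515.2 -110.   173.9] w 34.3 t 30.45
```

```bash
python3 -m creep '{"dp":[[0,0,0.01],[0,0,0.018],[0,0,0.022],[0,0,0.024],[0,0,0.026],[0,0,0.026]],"roll":[0,0,0,0,0,0],"claw":[1,1,1,1,1,1]}'
python3 -c "
from h import *
go(515,-110.3,158.8,5.6)"
```

```text
clock: 30.95
eef_pos: [0.5152, -0.1105, 0.1605]
tcp_rot: [0.999, 0.049, 0.0, -0.0]
contact_force: [-0.7, 3.5, 3.6]
gripper_width: 0.0343
finger_force: 101.6
dp [-0.0003 -0.0004  0.0035] yaw now 5.61 roll [ 0. -1.] q [-0.39  0.56  0.68  1.95 -0.49  0.8  -0.9 ] F [-0.7  3.5  3.6] pos [ 515.2 -110.5  160.5] w 34.3 t 30.95
```

```bash
python3 -m creep '{"dp":[[0,0,0.0035],[0,0,0.0035],[0,0,0.0035],[0,0,0.0035]],"roll":[0,0,0,0],"claw":[1,1,1,1]}'
python3 -m creep '{"dp":[[0,-0.01,0],[0,-0.03,0],[0,-0.05,0],[0,-0.07,0],[0,-0.09,0],[0,-0.11,0],[0,-0.13,0],[0,-0.14,0]],"roll":[0,0,0,0,0,0,0,0],"claw":[1,1,1,1,1,1,1,1]}'
```

```text
clock: 31.28
eef_pos: [0.5152, -0.1105, 0.1589]
tcp_rot: [0.999, 0.049, 0.0, -0.0]
contact_force: [-1.1, 4.2, 5.5]
gripper_width: 0.0345
finger_force: 101.8
clock: 31.95
eef_pos: [0.5083, -0.0403, 0.1589]
tcp_rot: [0.999, 0.049, 0.0, 0.0]
contact_force: [0.4, -3.5, 4.7]
gripper_width: 0.0349
finger_force: 101.9
```

Pressing steadily near 4 mm. Continue to blue.

```bash
python3 -m creep '{"dp":[[0,-0.02,0],[0,-0.04,0],[0,-0.06,0],[0,-0.08,0],[0,-0.1,0],[0,-0.12,0],[0,-0.13,0]],"roll":[0,0,0,0,0,0,0],"claw":[1,1,1,1,1,1,1]}'
python3 -m creep '{"dp":[[0,-0.02,0],[0,-0.04,0],[0,-0.06,0],[0,-0.08,0],[0,-0.1,0],[0,-0.12,0],[0,-0.12,0],[0,-0.12,0],[0,-0.12,0]],"roll":[0,0,0,0,0,0,0,0,0],"claw":[1,1,1,1,1,1,1,1,1]}'
python3 -c "
from h import *
go(495.8,84.7,158.8,5.6)"
```

```text
clock: 32.53
eef_pos: [0.5019, 0.0244, 0.1588]
tcp_rot: [0.999, 0.049, 0.0, 0.0]
contact_force: [-0.0, -3.9, 5.3]
gripper_width: 0.0346
finger_force: 101.9
clock: 33.28
eef_pos: [0.4959, 0.0847, 0.1588]
tcp_rot: [0.999, 0.049, 0.0, -0.001]
contact_force: [0.1, 4.0, 5.8]
gripper_width: 0.0345
finger_force: 101.8
dp [-0.0001  0.      0.    ] yaw now 5.66 roll [ 4.000e-04 -9.996e-01] q [-0.8   0.53  0.71  2.01 -0.5   0.77 -1.27] F [0.1 4.  5.8] pos [495.9  84.7 158.8] w 34.5 t 33.2833
```

```bash
python3 -m creep '{"dp":[[0,0.01,0],[0,0.03,0],[0,0.05,0],[0,0.07,0],[0,0.09,0],[0,0.11,0],[0,0.13,0],[0,0.15,0]],"roll":[0,0,0,0,0,0,0,0],"claw":[1,1,1,1,1,1,1,1]}'
python3 -m creep '{"dp":[[0,0.02,0],[0,0.04,0],[0,0.06,0],[0,0.08,0],[0,0.1,0],[0,0.12,0],[0,0.13,0]],"roll":[0,0,0,0,0,0,0],"claw":[1,1,1,1,1,1,1]}'
python3 -m creep '{"dp":[[0,0.02,0],[0,0.04,0],[0,0.06,0],[0,0.08,0],[0,0.1,0],[0,0.11,0],[0,0.11,0],[0,0.11,0],[0,0.11,0]],"roll":[0,0,0,0,0,0,0,0,0],"claw":[1,1,1,1,1,1,1,1,1]}'
python3 -c "
from h import *
go(515,-110.3,158.8,5.6)"
```

```text
clock: 33.95
eef_pos: [0.5033, 0.0095, 0.1588]
tcp_rot: [0.999, 0.049, 0.0, -0.001]
contact_force: [0.0, 6.0, 5.5]
gripper_width: 0.0342
finger_force: 101.8
clock: 34.53
eef_pos: [0.5096, -0.056, 0.1588]
tcp_rot: [0.999, 0.049, 0.0, -0.0]
contact_force: [-0.4, 5.0, 5.4]
gripper_width: 0.0345
finger_force: 101.8
clock: 35.28
eef_pos: [0.5151, -0.111, 0.1589]
tcp_rot: [0.999, 0.049, 0.0, 0.0]
contact_force: [-0.9, -4.2, 5.0]
gripper_width: 0.0342
finger_force: 101.9
dp [-0.     -0.0013  0.0002] yaw now 5.58 roll [-1.000e-04  9.999e-01] q [-0.39  0.56  0.68  1.95 -0.49  0.8  -0.9 ] F [-0.9 -4.2  5. ] pos [ 515.1 -111.   158.9] w 34.2 t 35.2833
```

```bash
python3 -m creep '{"dp":[[0,0,-0.03],[0,0,-0.08],[0,0,-0.14],[0,0,-0.17],[0,0,-0.17]],"roll":[0,0,0,0,0],"claw":[1,1,1,1,1]}'
python3 -c "
from h import *
go(402.5,308.5,240,-4.2)"
```

```text
clock: 35.7
eef_pos: [0.516, -0.1106, 0.2462]
tcp_rot: [0.999, 0.049, 0.002, -0.0]
contact_force: [-0.6, -0.2, -0.9]
gripper_width: 0.0348
finger_force: 101.0
dp [-0.144  -0.8563  0.0119] yaw now 5.61 roll [ 0.0545 -0.9455] q [-0.47  0.45  0.78  1.87 -0.38  0.97 -0.99] F [-0.6 -0.2 -0.9] pos [ 516.  -110.6  246.2] w 34.8 t 35.7
```

```bash
python3 -m creep '{"dp":[[-0.144,-0.856,0],[-0.144,-0.856,0],[-0.144,-0.856,0],[-0.144,-0.856,0],[-0.144,-0.856,0],[-0.144,-0.856,0],[-0.144,-0.856,0],[-0.144,-0.856,0],[-0.144,-0.856,0],[-0.144,-0.856,0]],"roll":[0.0545,0.0545,0.0545,0.0545,0.0545,0.0545,0.0545,0.0545,0.0545,0.0545],"claw":[1,1,1,1,1,1,1,1,1,1]}'
python3 -m creep '{"dp":[[0,0,0],[0,0,0],[0,0,0],[0,0,0]],"roll":[0,0,0,0],"claw":[1,1,1,1]}'
python3 -c "
from h import *
go(402.5,308.5,100,-4.2)"
```

```text
clock: 36.53
eef_pos: [0.4053, 0.2897, 0.2429]
tcp_rot: [0.999, -0.036, -0.0, 0.0]
contact_force: [2.1, -0.7, -0.9]
gripper_width: 0.0344
finger_force: 101.0
clock: 36.87
eef_pos: [0.4072, 0.2866, 0.2433]
tcp_rot: [0.999, -0.037, -0.0, 0.0]
contact_force: [0.0, -0.5, -1.4]
gripper_width: 0.0347
finger_force: 101.1
dp [-0.0125 -0.0431  0.2867] yaw now -4.28 roll [-5.000e-04  9.995e-01] q [-1.36  0.42  0.85  1.94 -0.38  0.95 -1.98] F [ 0.  -0.5 -1.4] pos [407.2 286.6 243.3] w 34.7 t 36.8667
```

```bash
python3 -m creep '{"dp":[[-0.0125,-0.043,0],[-0.0125,-0.043,0.04],[-0.0125,-0.043,0.1],[-0.0125,-0.043,0.17],[-0.0125,-0.043,0.23],[-0.0125,-0.043,0.27],[-0.0125,-0.043,0.287],[-0.0125,-0.043,0.287],[-0.0125,-0.043,0.287]],"roll":[0,0,0,0,0,0,0,0,0],"claw":[1,1,1,1,1,1,1,1,1]}'
python3 -c "
from h import *
go(402.5,308.5,78,-4.2)
im=get_image('top');sc=get_image('scene')
o=np.vstack([cv2.resize(im[200:350,190:410],(600,400)),cv2.resize(sc[150:300,230:450],(600,200))]);cv2.imwrite('pics/b2.png',o[:,:,::-1])"
```

```text
clock: 37.62
eef_pos: [0.4032, 0.309, 0.1009]
tcp_rot: [0.999, -0.037, 0.0, -0.0]
contact_force: [1.3, 0.5, -1.5]
gripper_width: 0.0348
finger_force: 101.1
dp [-0.0013  0.0011  0.0458] yaw now -4.29 roll [-5.000e-04  9.995e-01] q [-1.23  0.63  0.64  2.04 -0.61  0.66 -1.83] F [ 1.3  0.5 -1.5] pos [403.2 309.  100.9] w 34.8 t 37.6167
```

View pics/b2.png

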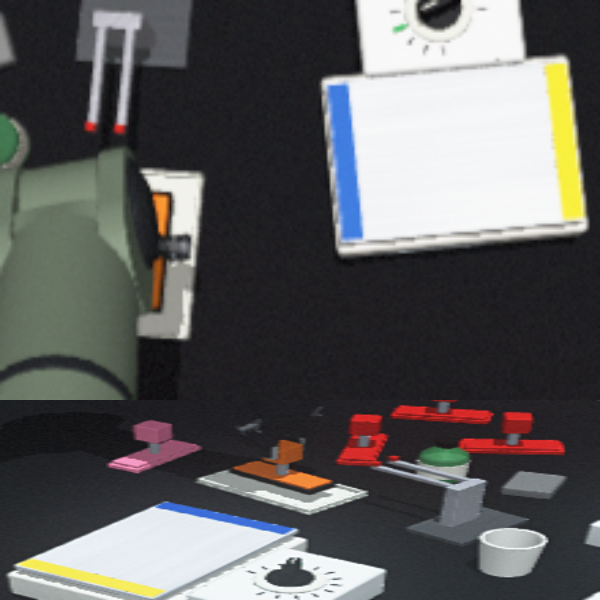

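The block hovers centred over the dish (scene crop 285,470), level. Lower it.

```bash
python3 -m creep '{"dp":[[0,0,0.02],[0,0,0.035],[0,0,0.042],[0,0,0.045],[0,0,0.047],[0,0,0.048],[0,0,0.048]],"roll":[0,0,0,0,0,0,0],"claw":[1,1,1,1,1,1,1]}'
```

```text
clock: 38.3
eef_pos: [0.4022, 0.3095, 0.0769]
tcp_rot: [0.999, -0.037, -0.001, -0.0]
contact_force: [-8.8, -2.4, 23.3]
gripper_width: 0.0346
finger_force: 104.3
```

```bash
python3 -m creep '{"dp":[[0,0,-0.002],[0,0,-0.002],[0,0,-0.002],[0,0,-0.002],[0,0,-0.002],[0,0,-0.002],[0,0,-0.04],[0,0,-0.12],[0,0,-0.2],[0,0,-0.28]],"roll":[0,0,0,0,0,0,0,0,0,0],"claw":[1,1,-0.8,-0.8,-0.8,-0.8,-0.8,-0.8,-0.8,-0.8]}'
python3 -c "
from h import *
go(402.5,100,250)"
```

```text
clock: 39.13
eef_pos: [0.4023, 0.3088, 0.2177]
tcp_rot: [0.999, -0.037, -0.0, 0.001]
contact_force: [0.5, 2.5, 0.8]
gripper_width: 0.0771
finger_force: 0.0
dp [ 0.0313  0.4166 -0.064 ] yaw now -4.25 q [-1.37  0.47  0.82  1.95 -0.43  0.91 -1.98] F [0.5 2.5 0.8] pos [402.3 308.8 217.7] w 77.1 t 39.1333
```

```bash
python3 -m creep '{"dp":[[0,0.1,-0.06],[0.03,0.42,-0.06],[0.03,0.42,-0.06],[0.03,0.42,-0.06],[0.03,0.42,-0.06],[0.03,0.42,-0.06],[0.03,0.42,-0.06],[0.03,0.42,-0.06],[0.03,0.42,-0.06],[0.03,0.42,-0.06]],"roll":[0,0,0,0,0,0,0,0,0,0],"claw":[-1,-1,-1,-1,-1,-1,-1,-1,-1,-1]}'
python3 -c "
from h import *
im=get_image('top');sc=get_image('scene')
print([rect('top',c,.042) for c in blobs(im,(0,150,100),(6,255,255),(420,220,510,320),5)])
o=np.vstack([cv2.resize(im[150:350,180:520],(680,400)),cv2.resize(sc[150:300,150:405],(680,200))]);cv2.imwrite('pics/end.png',o[:,:,::-1])"
```

```text
clock: 39.97
eef_pos: [0.4021, 0.1, 0.2461]
tcp_rot: [0.999, -0.036, -0.0, 0.0]
contact_force: [-0.9, 0.3, -0.1]
gripper_width: 0.0859
finger_force: 0.0
[array([ 402.4, -329.7,   36.8,   37.2,   88.4]), array([ 531.7, -314.1,   36. ,   39.3,   44.6]), array([ 467.7, -323. ,   37. ,   37.4,   88.5])]
```

View pics/end.png

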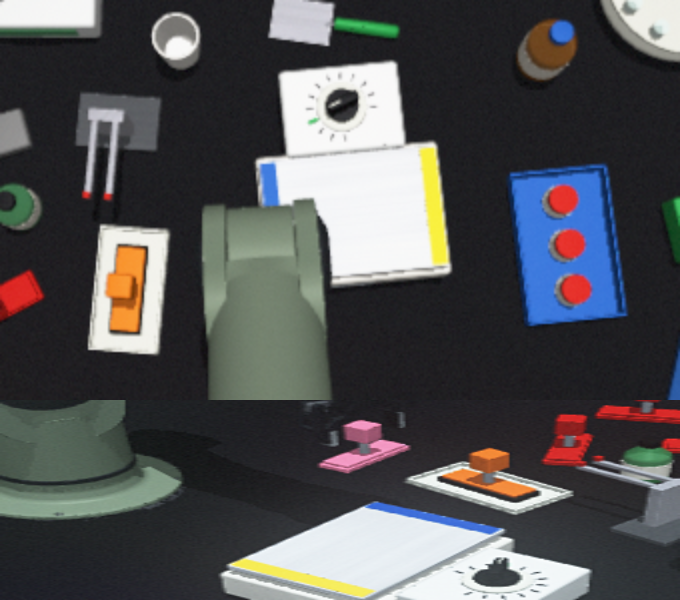

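Final view: block upright, centred in the dish (127,290); three pots upright in the tray (562,200), (568,244), (574,289); dial still at green (342,105); bystanders untouched; gripper clear.

```bash
python3 -c "
from plant import order
print(order.job_done())"
```

```text
the job is handed in; nothing more can be done
None
```

The job is handed in (no verdict came back): dial at the green mark, all three pots upright in the blue tray, platform scoured yellow–blue–yellow in one stroke at about 4 mm down, and the orange block upright in the white dish.

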